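# Change the batch on the insert preheating plate

### The job

Change over the preheating plate: turn its dial to off, lift the hood fully back, stand the warm insert from the plate in the middle of the white cooling tile, and take every insert that hangs on the hook rack off its hook and stand it upright on the plate. Then lower the hood gently until it is shut and turn the dial to the four-dot mark; the dial stays off whenever the hood is open. Leave everything else on the bench where it is.

Things in the scene. Friction and masses are not known exactly. Their poses are not given: they have to be found in the camera images.
- dial (a joint): Angle of the heat dial (rad): 0 = off (long white bar mark), growing clockwise from above; the marks of one to five dots are at 0.524, 1.047, 1.571, 2.094 (four dots), 2.618; end stops just past off and five dots. Sprung detents: let go within 0.2 rad of a mark it settles into it; about 0.2 N m carries it to the next.
- dial_grip (a point): On the dial's upright axis, 33 mm above the control deck: the height to grip (TCP here). Black dial: round skirt 52 mm across, 10 mm high, on it an upright bar 50 mm long, 14 mm thick, its top 7 mm above this point. The point's x axis is the pointer, along the bar towards the white-lined end, and turns with the dial. The hood's side is 75 mm away.
- hood (a joint): Opening angle of the hood (rad): 0 = shut on the base, 1.35 = fully back on its stop. 0.6 kg; the stiff hinge holds it wherever it is left; 1 to 7 N at the handle moves it. Hood: sheet-metal box 210 deep, 260 wide, 105 mm high with a glass window.
- hood_handle (a point): Middle of the hood's handle: level round bar 12 mm thick, 125 mm between its posts, its centre 40 mm off the hood's front face and 269 mm from the hinge line. Hood shut: 7 mm below the level of the hood's top. Hood back: the bar lies above the upturned front face, so a tool pointing straight down can hold it at every angle, the bar turning in the fingers.
- hood_hinge (a point): Middle of the hood's hinge line, at the far side of the plate, level with the hood's rim. Its y axis is the hinge line; it turns with the hood. Shut, the hood reaches 210 mm from here along -x; opening swings its front up and over backwards.
- preheater: The fixed preheater: grey base 260 x 420 x 56 mm; origin at the centre of its underside; x away from the robot, y to the robot's left when unturned. Hood and plate are on its +y part, the dark control deck with the dial on its -y part (dial axis at x -30, y -130 mm).
- plate_mid (a point): Middle of the top of the dark heating plate under the hood (190 along x, 225 along y, 62 mm above the bench); axes as the preheater's. The shut hood's inner walls are about 90 mm away in front (-x), 110 behind, 126 to either side. The hinge line is 115 mm behind (+x), 5 mm lower.
- insert_hot: Warm steel mould insert, at first on the plate under the hood. All inserts are alike: foot 44 (x) x 56 (y) x 10 mm, block 34 x 46 up to 32 mm, on top an upright lifting ring in the insert's y-z plane: 50 mm outside, 30 inside, 10 thick, centre 59 mm above the underside. Origin: centre of the underside, z up. 0.3 to 0.55 kg. Grip across the ring along y at its centre.
- insert_a: A cold insert (same shape as insert_hot) hanging by its eye on hook0 of the rack; may be absent.
- insert_b: A cold insert (same shape) hanging by its eye on hook1; may be absent.
- insert_c: A cold insert (same shape) hanging by its eye on hook2; may be absent.
- hook0 (a point): Top of a hook's arm where the eye hangs (hooks are alike). 7 mm wire, 203 mm above the bench, level along the point's -x from the rack's bar; from 20 mm out it turns up: tip 28 mm out, 10 mm higher. The bar is 52 mm behind (+x), its top 8 mm higher, its posts 135 mm to either side of hook1. An eye raised 12 to 21 mm clears the tip and is drawn off along -x by 36 mm or more.
- hook1 (a point): The middle hook of the rack, 85 mm from its neighbours.
- hook2 (a point): The third hook of the rack (furthest to the left, +y).
- tile: The fixed white ceramic cooling tile, 140 x 140 x 16 mm, lying on the bench; origin at the centre of its underside.
- hex_key: Bystander: T-handled key lying flat, 160 mm long.
- flat_file: Bystander: flat file with wooden handle lying flat, 270 mm long.
- brush: Bystander: brush lying flat.
- caliper: Bystander: caliper lying flat, 210 mm long.
- parts_box: Bystander: open grey plastic box 150 x 100 x 45 mm.
- paste_jar: Bystander: jar 68 mm across, 75 mm high.
- spray_can: Bystander: can 56 mm across, 150 mm high.
There are look-alikes about, which are no part of the job. There is more than one size of the tile; the job needs the larger.

How it is judged:
By the outcome, as a careful person would: the job done as asked, in the order asked, and still so for the second after the job is handed in, with the robot touching nothing.
Of insert_a, insert_b, insert_c only 2 to 3 are there at a start; the rules pass over those that are not, and their reading is None.
At some moment in a run one of insert_hot may be knocked a few centimetres aside while the robot is not near it.
It also fails if it takes over 210 s, if anything falls off the work surface, if the arm or the gripper's body presses on something with over 40 N, if the wrist force passes 120 N, or if a joint passes its speed limit or range.

### The arm

A 7-joint arm with a two-finger parallel gripper is mounted at the origin on the work surface. World frame = base frame: x ahead of the robot, y to its left, z up, the work surface at z = 0. Lengths are in m, angles in degrees, forces in N, time in s.
With the tool pointing down it reaches from about 0.35 to 0.775 m from the base axis. Payload 3.1 kg.
Tool frame: the origin (TCP) lies between the finger pads, 19 mm behind the fingertips; this is the grasp point; z points along the fingers, y is the line along which they close (so a half turn about z gives the same grasp; the last joint's range is limited). The gripper opens to 85 mm and grips with 20 to 120 N. Pads are 22 mm wide; open, the fingers measure 114 mm over their backs; the gripper's body (76 mm by 85 mm) begins 54 mm behind the grasp point. The pads swing forward as they close: fully open they stand 13 mm farther back than shut.
Start: joints at [-78.707, 17.813, 0.802, 86.603, -0.252, 75.585, -1.558], TCP at [0.13, 0.534, 0.25] pointing down, gripper open.
Joint ranges: [-154.91, 154.91], [-16.99, 109.72], [-72.82, 74.43], [7.12, 147.25], [-82.49, 262.49], [11.32, 116.49], [-174.64, 174.64]. Speed limits (degrees/s): [159.86, 159.86, 180, 180, 180, 180, 180].

### API

Orientations are given as [roll, pitch, yaw] about the fixed x, y, z axes, in that order (R = Rz(yaw) Ry(pitch) Rx(roll)).
In Python, from station import robot, fingers, vision, workorder, recognise gives the robot as it stands. Calls block until the motion is done:
- robot.move_to(position, orientation): joint-space move of the TCP to a pose.
- robot.line_to(position, orientation=None, velocity=0.15, f_stop=None): straight line of the TCP; orientation=None keeps the orientation; velocity is the mean speed in m/s. With f_stop (N) it stops when the force on the tool has changed by that much, and returns True; else False.
- robot.move_j(angles): joint-space move.
- fingers.gripper_to(opening, force=None): opening from 0.0 (shut) to 1.0 (fully open); force is the grip in N (None keeps the last); returns when the fingers have stopped.
- robot.pause(seconds).
- robot.inverse_kinematics(position, orientation): joint angles nearest the present ones, or None.
- vision.grab_frame(name): name is "side" or "top"; returns the picture (480x640x3 uint8, red, green, blue); there is no depth.
- vision.calibration(name): a dict with "mtx" (3x3 intrinsics, pixels), "k1" (the pictures are not rectified: a ray, as slopes to the right and down, at radius r is drawn at 1 + k1 r^2 times it, then the intrinsics apply), "extrinsics" (4x4, takes a point from world to camera coordinates). Camera axes: x right, y up, looking along -z (the intrinsics and any distortion apply to the point x, -y, -z); pixel columns grow to the right and rows downward; lengths in m; the calibration is good to about 2 mm. A picture is of the moment at which its call begins. calibration takes no time and is no camera call.
A pose or a line that the arm cannot do raises robot.PlanningError and nothing moves.
- workorder.close_job(): hands the job in; it is judged then, once.
Trained networks look in the newest picture that a camera, given by its name, has taken for a name from the list of things; names that differ only in an ending like _2 or _b are one class to them, and where a whole thing is asked for, a point or a joint stands for the part that bears it (a point fixed in the world has none). Each returns a list of dicts, best first, with "p" (0 to 1); they miss things now and then, are a little off and sometimes report something else, mostly with a low value. They report only what shows in the picture. A call takes as long as a camera call. They do not tell look-alikes from the thing itself.
- recognise(label, camera): "rect" ([centre column, centre row, width, height] in pixels, round what is visible of it).
Readings, each from a call of its own:
- robot.current_time_s(): time.
- robot.current_joint_positions(): joint angles.
- robot.current_dq(): joint speeds.
- robot.current_joint_torque(): joint torques, N m.
- robot.current_tool_pos(): TCP position.
- robot.current_eef_rot(): TCP orientation.
- robot.current_contact_force(): force on the tool from outside, world axes, zero at the start.
- robot.current_torque(): the same for the moment, N m.
- robot.current_finger_gap(): opening from 0.0 (shut) to 1.0 (fully open).
- robot.current_gripper_force(): force on a finger pad.
Only numpy, scipy, OpenCV 4.12 (cv2) and the standard library are available. Lean on these libraries where they do the work, as an engineer would, in place of code of your own. Each camera call takes 0.05 s, during which the arm holds its last target. There are 200 camera calls.

## Working session

There is one attempt and no reset: what is moved stays moved. The work goes in short steps, each a Python script; the robot and the scene stay as the last script left them, time stands still between calls to the robot, and variables do not carry over. Pictures are saved under pics/ and viewed, at most 14 in all, crops included, and the job is handed in when it is done.

```bash
ls; mkdir -p pics
python3 - <<'E'
from station import robot, fingers, vision, workorder, recognise
import cv2, numpy as np
for c in ("side","top"):
    im=vision.grab_frame(c); cv2.imwrite(f"pics/{c}0.png",im[:,:,::-1])
    k=vision.calibration(c); print(c,np.round(k["mtx"],1).tolist(),k["k1"],np.round(k["extrinsics"],3).tolist())
    for n in ["dial","hood_handle","hood","preheater","insert_hot","hook0","tile"]:
        print(n,[(np.round(d["rect"],0).tolist(),round(d["p"],2)) for d in recognise(n,c)[:5]])
E
```

```text
pics
side [[573.8, 0.0, 327.8], [0.0, 573.8, 244.2], [0.0, 0.0, 1.0]] -0.08749122857973585 [[-0.935, -0.354, 0.015, 0.531], [0.261, -0.66, 0.705, -0.206], [-0.239, 0.663, 0.709, -1.558], [0.0, 0.0, 0.0, 1.0]]
dial [([273.0, 318.0, 59.0, 150.0], 0.19)]
hood_handle [([341.0, 228.0, 111.0, 106.0], 0.6), ([285.0, 303.0, 17.0, 35.0], 0.49)]
hood [([342.0, 229.0, 112.0, 100.0], 0.68), ([405.0, 162.0, 48.0, 38.0], 0.63)]
preheater [([342.0, 234.0, 131.0, 121.0], 0.63), ([274.0, 318.0, 53.0, 146.0], 0.32)]
insert_hot []
hook0 [([271.0, 319.0, 58.0, 149.0], 0.69), ([284.0, 305.0, 18.0, 35.0], 0.49), ([343.0, 229.0, 116.0, 106.0], 0.46)]
tile [([341.0, 346.0, 57.0, 53.0], 0.75), ([277.0, 316.0, 9.0, 10.0], 0.2)]
top [[501.2, 0.0, 332.3], [0.0, 501.2, 237.9], [0.0, 0.0, 1.0]] -0.13647711585117692 [[-0.014, -1.0, 0.003, 0.033], [0.976, -0.013, 0.219, -0.59], [-0.219, 0.006, 0.976, -1.553], [0.0, 0.0, 0.0, 1.0]]
dial [([423.0, 257.0, 18.0, 15.0], 0.66), ([218.0, 248.0, 20.0, 15.0], 0.31)]
hood_handle [([362.0, 249.0, 86.0, 83.0], 0.63)]
hood [([361.0, 249.0, 90.0, 83.0], 0.58), ([423.0, 256.0, 15.0, 20.0], 0.51)]
preheater [([382.0, 248.0, 131.0, 86.0], 0.98)]
insert_hot []
hook0 [([242.0, 229.0, 103.0, 46.0], 0.59), ([192.0, 301.0, 28.0, 22.0], 0.39)]
tile [([152.0, 318.0, 31.0, 34.0], 0.84), ([262.0, 288.0, 54.0, 56.0], 0.59), ([423.0, 254.0, 10.0, 19.0], 0.27)]
```

View pics/top0.png

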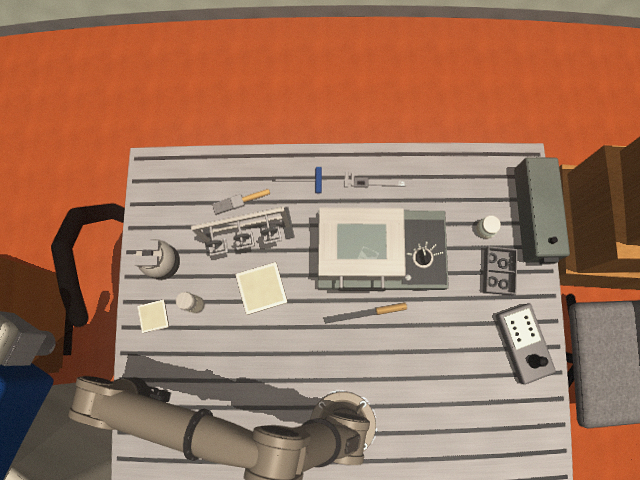

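View pics/side0.png

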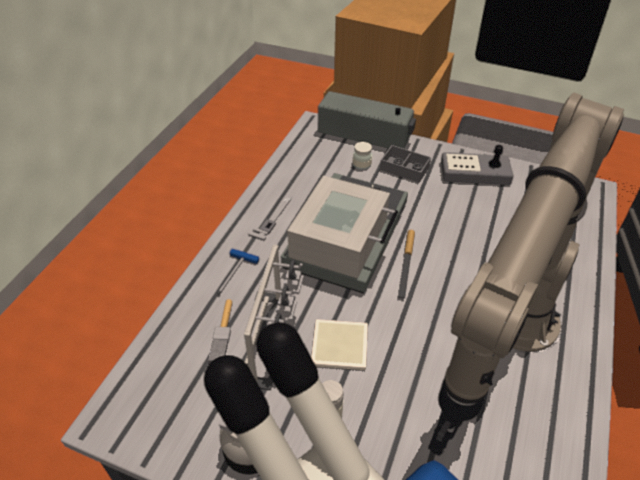

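```bash
cat > h.py <<'E'
from station import robot, fingers, vision, workorder, recognise
import cv2, numpy as np
from scipy.spatial.transform import Rotation as R
K={c:vision.calibration(c) for c in("side","top")}
def proj(P,c):
    k=K[c];P=np.atleast_2d(P).astype(float);E=np.array(k["extrinsics"])
    q=P@E[:3,:3].T+E[:3,3];s=np.c_[q[:,0]/-q[:,2],-q[:,1]/-q[:,2]]
    s=s*(1+k["k1"]*(s**2).sum(1,keepdims=True));M=np.array(k["mtx"])
    return s@M[:2,:2].T+M[:2,2]
def back(uv,z,c):
    k=K[c];E=np.array(k["extrinsics"]);M=np.array(k["mtx"])
    d=(np.array(uv,float)-M[:2,2])/[M[0,0],M[1,1]];s=d.copy()
    for _ in range(20): s=d/(1+k["k1"]*(s**2).sum())
    r=E[:3,:3].T@np.array([s[0],-s[1],-1]);o=-E[:3,:3].T@E[:3,3]
    return o+r*(z-o[2])/r[2]
def ortho(im,c,x0,x1,y0,y1,z,s,name):
    # s px per mm; image up=+x, left=+y, ticks every 50mm
    xs=np.arange(x1,x0,-.001/s);ys=np.arange(y1,y0,-.001/s)
    X,Y=np.meshgrid(xs,ys,indexing="ij")
    m=proj(np.c_[X.ravel(),Y.ravel(),np.full(X.size,z)],c).reshape(*X.shape,2).astype(np.float32)
    o=cv2.remap(im,m[...,0],m[...,1],cv2.INTER_CUBIC)[:,:,::-1].copy()
    for v in np.arange(np.ceil(x0/.05)*.05,x1,.05):
        p=int((x1-v)*1000*s);cv2.line(o,(0,p),(8,p),(0,0,255),1);cv2.putText(o,f"{v:.2f}",(10,p+4),0,.4,(0,0,255))
    for v in np.arange(np.ceil(y0/.05)*.05,y1,.05):
        p=int((y1-v)*1000*s);cv2.line(o,(p,0),(p,8),(0,0,255),1);cv2.putText(o,f"{v:.2f}",(p-12,20),0,.4,(0,0,255))
    cv2.imwrite(name,o)
def down(yaw): return [180,0,yaw]
E
python3 - <<'E'
from h import *
im=cv2.imread("pics/top0.png")[:,:,::-1]
ortho(im,"top",.38,.72,-.32,.08,.056,2,"pics/o_pre.png")
ortho(im,"top",.40,.70,.08,.48,.203,2,"pics/o_rack.png")
for n,z in((([262,288]),.016),([152,318],.016),([423,257],.09),([382,248],.056)): print(n,back(n,z,"top").round(4))
p0=np.array(robot.current_tool_pos());print(p0,robot.current_eef_rot(),robot.current_finger_gap())
E
```

```text
[262, 288] [0.4364 0.2563 0.016 ]
[152, 318] [0.3397 0.6195 0.016 ]
[423, 257] [ 0.5186 -0.2619  0.09  ]
[382, 248] [ 0.5564 -0.1361  0.056 ]
[0.13001518 0.53443473 0.25004118] [ 1.79994775e+02 -1.21015784e-03  1.66325325e+02] 1.0006261541540944
```

View pics/o_pre.png

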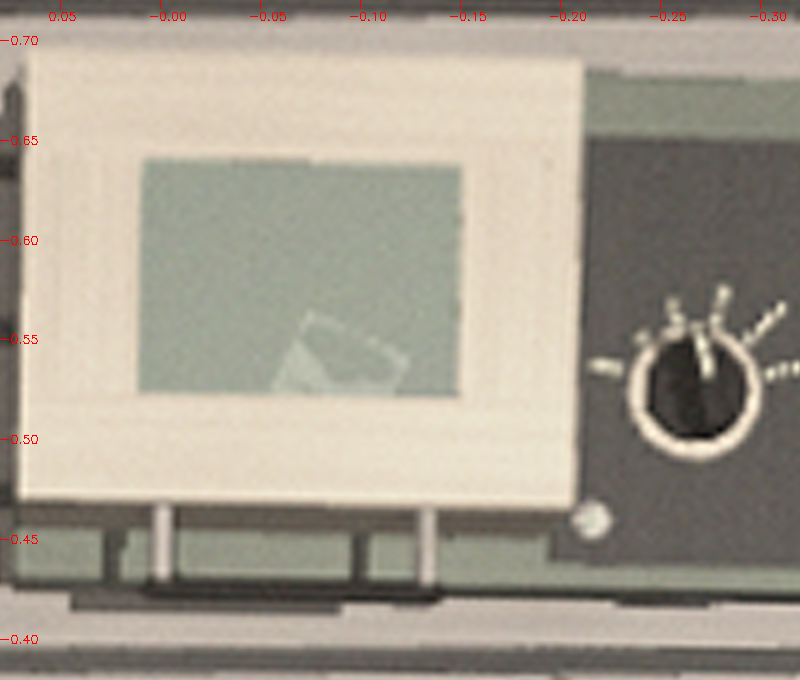

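View pics/o_rack.png

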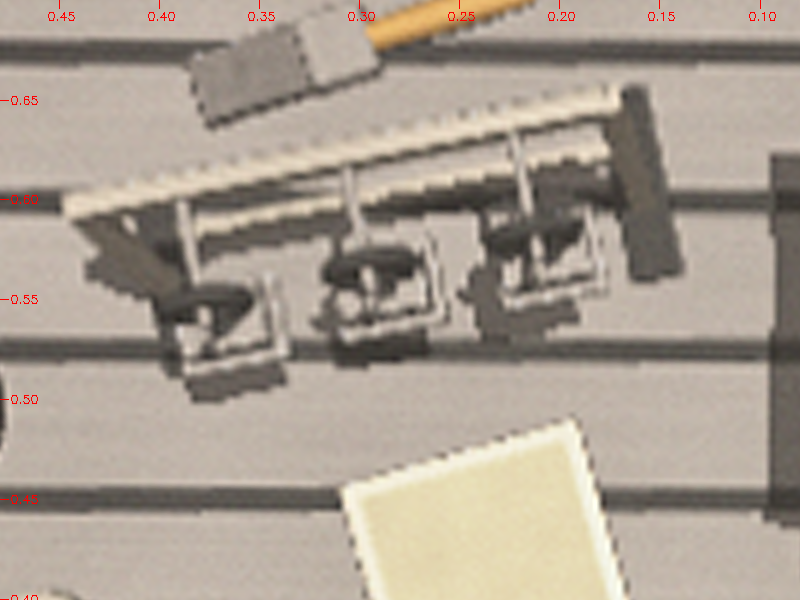

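```bash
cat > m.py <<'E'
from h import *
from scipy.optimize import least_squares
def o2r(px,x1,y1,z,s=2): # ortho px -> raw pixel
    return proj([x1-px[1]/1000/s,y1-px[0]/1000/s,z],"top")[0]
# hood top corners in plate frame, base pts; unknown x,y,yaw,px
pts=[((-.095,.130,.100),(17,500)),((.115,.130,.100),(27,60)),((.115,-.130,.100),(583,60)),((-.095,-.130,.100),(575,508))]
dial=o2r((697,390),.72,.08,.056)
def W(p,q): c,s=np.cos(p[2]),np.sin(p[2]);return [p[0]+c*q[0]-s*q[1],p[1]+s*q[0]+c*q[1],q[2]]
def f(p):
    r=[]
    for q,px in pts: r+=list(proj(W(p,(q[0]+p[3],q[1]+.075,q[2]+.062)),"top")[0]-o2r(px,.72,.08,.056))
    r+=list(proj(W(p,(-.03,-.13,.066)),"top")[0]-dial)
    for px,y in(((60,584),.19),((780,602),-.17)):   # base front edge: row only
        r.append((proj(W(p,(-.13,y,.056)),"top")[0]-o2r(px,.72,.08,.056))[1])
    return r
s=least_squares(f,[.556,-.136,-.02,0]);p=s.x
print("pre",p[:2].round(4),"yaw",np.degrees(p[2]).round(2),"px",p[3].round(4),"res",np.round(s.fun,1))
for n,q in dict(dial=(-.03,-.13,.089),plate=(p[3],.075,.062),hinge=(p[3]+.115,.075,.057),handle=(p[3]+.115-.25,.075,.155)).items(): print(n,np.round(W(p,q),4))
print("handle in ortho",proj(W(p,(p[3]-.135,.075,.155)),"top"))
d=W(p,(-.03,-.13,.096));q=back(proj(d,"top")[0],.056,"top");print("dial top centre in ortho px",(.08-q[1])*2000,(.72-q[0])*2000)
R3=np.array([back(o2r(px,.70,.48,.203),.188,"top") for px in((540,235),(375,268),(207,303))]);print("rings",R3.round(4))
print("bar mid",((back(o2r((65,210),.70,.48,.203),.211,"top")+back(o2r((620,95),.70,.48,.203),.211,"top"))/2).round(4))
E
python3 m.py
```

```text
pre [ 0.554 -0.138] yaw -0.93 px -0.009 res [ 0.1  0.4 -0.3 -1.1 -0.1  0.2  0.   0.5  0.3  0.4  0.3 -0.7]
dial [ 0.5219 -0.2675  0.089 ]
plate [ 0.5462 -0.0628  0.062 ]
hinge [ 0.6612 -0.0647  0.057 ]
handle [ 0.4112 -0.0606  0.155 ]
handle in ortho [[361.77112636 289.42736074]]
dial top centre in ortho px 710.5502163666831 381.39272344685173
rings [[0.5861 0.2118 0.188 ]
 [0.5694 0.2952 0.188 ]
 [0.5518 0.3801 0.188 ]]
bar mid [0.6216 0.3072 0.211 ]
```

Run:
```python
import cv2,numpy as np
t=cv2.imread("pics/top0.png");s=cv2.imread("pics/side0.png")
a=cv2.resize(t[235:280,395:450],None,fx=7,fy=7,interpolation=cv2.INTER_CUBIC)
b=cv2.resize(s[160:290,280:400],None,fx=3.3,fy=3.3,interpolation=cv2.INTER_CUBIC)
o=np.zeros((max(a.shape[0],b.shape[0]),a.shape[1]+b.shape[1],3),np.uint8);o[:a.shape[0],:a.shape[1]]=a;o[:b.shape[0],a.shape[1]:]=b
cv2.imwrite("pics/crop1.png",o);print(o.shape)
```

```text
(429, 781, 3)
```

View pics/crop1.png

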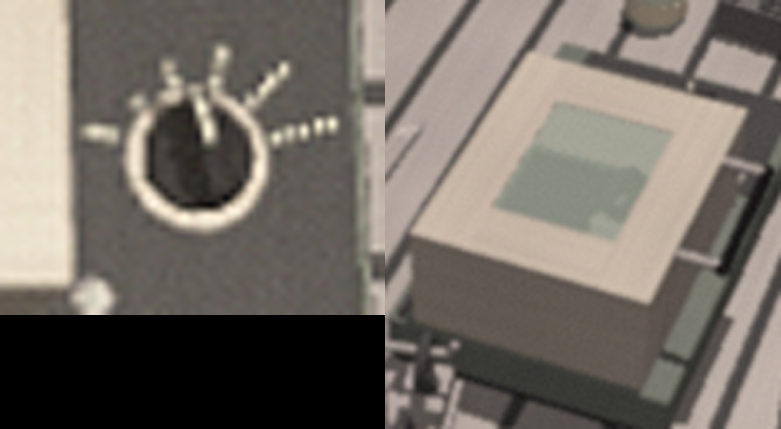

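```bash
cat >> h.py <<'E'
PY=-0.93
DIAL=np.array([.5219,-.2675,.089]);PLATE=np.array([.5462,-.0628,.062]);HINGE=np.array([.6612,-.0647,.057])
RINGS=np.array([[.5861,.2118,.188],[.5694,.2952,.188],[.5518,.3801,.188]]);RY=11.6
TILE=np.array([.4364,.2563,.016])
def st(): print("t",round(robot.current_time_s(),1),"pos",np.round(robot.current_tool_pos(),4),"rot",np.round(robot.current_eef_rot(),1),"gap",round(robot.current_finger_gap(),3),"F",np.round(robot.current_contact_force(),1),"j7",np.round(robot.current_joint_positions()[6],0))
E
python3 - <<'E'
from h import *
def t(n,p,ys):
    for y in ys:
        q=robot.inverse_kinematics(list(p),down(y)); print(n,y,None if q is None else np.round(q).tolist())
t("dial",DIAL+[0,0,.1],[14,74,-46,194,254,134])
t("handleshut",HINGE+[-.25,0.004,.098],[PY,180+PY]); t("handleopen",HINGE+[.041,0,.266],[PY,180+PY])
t("ring0",RINGS[0],[RY,RY+180]);t("ring2",RINGS[2],[RY,RY+180]);t("plate",PLATE+[0,0,.1],[89,-91,0,180]);t("tile",TILE+[0,0,.1],[0,90,180,270])
E
```

```text
dial 14 [-7.0, 30.0, 49.0, 88.0, -24.0, 73.0, -31.0]
dial 74 [-12.0, 34.0, 58.0, 88.0, -29.0, 75.0, 34.0]
dial -46 [-15.0, 37.0, 64.0, 88.0, -34.0, 77.0, -83.0]
dial 194 [-16.0, 38.0, 67.0, 88.0, -35.0, 78.0, 158.0]
dial 254 [-15.0, 37.0, 64.0, 88.0, -34.0, 77.0, -143.0]
dial 134 [-5.0, 29.0, 45.0, 87.0, -21.0, 72.0, 87.0]
handleshut -0.93 [-46.0, 10.0, 59.0, 116.0, -10.0, 59.0, -73.0]
handleshut 179.07 [-44.0, 10.0, 57.0, 116.0, -10.0, 59.0, 106.0]
handleopen -0.93 [-17.0, 44.0, 54.0, 48.0, -35.0, 101.0, -70.0]
handleopen 179.07 [-16.0, 43.0, 51.0, 48.0, -32.0, 100.0, 109.0]
ring0 11.6 [-46.0, 32.0, 38.0, 81.0, -20.0, 74.0, -85.0]
ring0 191.6 [-34.0, 29.0, 19.0, 80.0, -9.0, 72.0, 87.0]
ring2 11.6 [-56.0, 37.0, 35.0, 72.0, -21.0, 77.0, -100.0]
ring2 191.6 [-42.0, 34.0, 10.0, 71.0, -6.0, 75.0, 69.0]
plate 89 [-35.0, 30.0, 56.0, 96.0, -27.0, 69.0, 27.0]
plate -91 [-39.0, 34.0, 65.0, 96.0, -32.0, 71.0, -148.0]
plate 0 [-36.0, 31.0, 59.0, 96.0, -28.0, 69.0, -60.0]
plate 180 [-33.0, 29.0, 53.0, 96.0, -24.0, 68.0, 116.0]
tile 0 [-60.0, 22.0, 36.0, 105.0, -15.0, 57.0, -108.0]
tile 90 [-55.0, 21.0, 29.0, 105.0, -12.0, 57.0, -21.0]
tile 180 [-44.0, 20.0, 15.0, 105.0, -6.0, 56.0, 63.0]
tile 270 [-34.0, 20.0, 2.0, 104.0, -1.0, 56.0, 148.0]
```

Run:
```python
from h import *
robot.line_to([.13,.534,.40],velocity=.25)
q=list(robot.current_joint_positions()); print(np.round(q,1)); q[0]=20; q[2]=0; robot.move_j(q); st()
def t(n,p,ys):
    for y in ys:
        q=robot.inverse_kinematics(list(p),down(y)); print(n,y,None if q is None else np.round(q).tolist())
t("dial",DIAL+[0,0,.1],[14,74,-46,194,254,134])
t("handleshut",HINGE+[-.25,0.004,.098],[PY,180+PY]); t("handleopen",HINGE+[.041,0,.266],[PY,180+PY])
t("plate",PLATE+[0,0,.1],[89,-91,0,180]);t("tile",TILE+[0,0,.1],[0,90,180,270]);t("ring2",RINGS[2],[RY,RY+180])
```

```text
[-79.   16.4   1.3  67.9  -0.4  95.8  -1.5]
t 4.5 pos [ 0.511  -0.2004  0.3987] rot [-179.9   -0.4   68.7] gap 1.004 F [-0.6 -0.4  0.5] j7 -1.0
dial 14 [20.0, 24.0, 8.0, 86.0, -4.0, 70.0, -48.0]
dial 74 [25.0, 24.0, 1.0, 86.0, -0.0, 70.0, 10.0]
dial -46 [13.0, 25.0, 17.0, 87.0, -8.0, 70.0, -104.0]
dial 194 [37.0, 25.0, -17.0, 86.0, 8.0, 70.0, 123.0]
dial 254 [7.0, 26.0, 27.0, 87.0, -12.0, 70.0, -161.0]
dial 134 [31.0, 25.0, -8.0, 86.0, 3.0, 70.0, 67.0]
handleshut -0.93 [6.0, 7.0, -0.0, 114.0, 0.0, 59.0, -85.0]
handleshut 179.07 [21.0, 8.0, -16.0, 114.0, 3.0, 59.0, 93.0]
handleopen -0.93 [1.0, 38.0, 7.0, 46.0, -4.0, 96.0, -85.0]
handleopen 179.07 [12.0, 39.0, -20.0, 46.0, 13.0, 97.0, 87.0]
plate 89 [10.0, 22.0, -7.0, 94.0, 3.0, 64.0, 1.0]
plate -91 [-8.0, 22.0, 17.0, 95.0, -7.0, 64.0, -170.0]
plate 0 [2.0, 21.0, 3.0, 94.0, -1.0, 64.0, -84.0]
plate 180 [19.0, 23.0, -19.0, 94.0, 8.0, 65.0, 88.0]
tile 0 [-19.0, 21.0, -17.0, 104.0, 7.0, 57.0, -129.0]
tile 90 [-13.0, 22.0, -25.0, 104.0, 11.0, 57.0, -42.0]
tile 180 [-9.0, 22.0, -30.0, 103.0, 13.0, 58.0, 46.0]
tile 270 [12.0, 33.0, -62.0, 103.0, 32.0, 64.0, 120.0]
ring2 11.6 [-28.0, 35.0, -14.0, 70.0, 8.0, 76.0, -120.0]
ring2 191.6 [-15.0, 39.0, -37.0, 70.0, 23.0, 79.0, 51.0]
```

Run:
```python
from h import *
fingers.gripper_to(.4,40)
robot.move_to(list(DIAL+[0,0,.10]),down(14))
robot.line_to(list(DIAL),down(14),velocity=.08,f_stop=8); st()
fingers.gripper_to(0,40); st()
for y in range(24,75,10):
    robot.line_to(list(DIAL),down(y),velocity=.05); print(y,np.round(robot.current_torque(),2),np.round(robot.current_contact_force(),1))
st()
fingers.gripper_to(.4); robot.line_to(list(DIAL+[0,0,.16]),velocity=.2); st()
im=vision.grab_frame("top");cv2.imwrite("pics/top1.png",im[:,:,::-1])
```

```text
t 7.3 pos [ 0.5224 -0.2678  0.0897] rot [ 1.799e+02 -1.000e-01  1.400e+01] gap 0.401 F [-0.   0.6 -0.8] j7 -47.0
t 7.6 pos [ 0.5224 -0.2682  0.0898] rot [ 1.799e+02 -1.000e-01  1.400e+01] gap 0.156 F [ 0.  -0.9  1.7] j7 -47.0
24 [ 0.06 -0.14 -0.82] [ 0.6 -2.3  3.8]
34 [-0.31 -0.06 -1.27] [-0.  -4.2  4.9]
44 [-1.1  -0.19 -0.03] [ 0.6 -5.1  5.2]
54 [-0.83 -0.38 -0.77] [ 0.6 -5.9  2.5]
64 [-1.56 -0.41  0.31] [ 2.  -6.2  1.7]
74 [-1.51 -0.63  0.06] [ 2.9 -6.6  1.9]
t 9.6 pos [ 0.5232 -0.2702  0.0896] rot [179.7   0.2  73.9] gap 0.153 F [ 2.9 -6.6  1.9] j7 6.0
t 10.8 pos [ 0.5211 -0.2671  0.2475] rot [-179.8   -0.    74. ] gap 0.4 F [-0.3  0.   0.7] j7 8.0
```

Run:
```python
from h import *
H=HINGE+[-.25,.004,.098]
robot.move_to([.41,-.06,.32],down(PY))
im=vision.grab_frame("top");cv2.imwrite("pics/dial1.png",cv2.resize(im[235:280,395:450,::-1],None,fx=6,fy=6,interpolation=cv2.INTER_CUBIC))
fingers.gripper_to(.38)
print(robot.line_to(list(H+[0,0,.05]),down(PY),velocity=.15))
print(robot.line_to(list(H),velocity=.05,f_stop=6)); st()
fingers.gripper_to(0,30); st()
im=vision.grab_frame("side");cv2.imwrite("pics/side2.png",cv2.resize(im[120:320,240:480,::-1],None,fx=2.5,fy=2.5))
```

```text
False
True
t 14.1 pos [ 0.4112 -0.0607  0.1784] rot [180.   -0.   -0.9] gap 0.38 F [-0.9  0.1  6. ] j7 -85.0
t 14.5 pos [ 0.4124 -0.0608  0.1791] rot [180.   -0.2  -0.9] gap -0.002 F [-0.6  0.9  7.2] j7 -85.0
```

View pics/dial1.png

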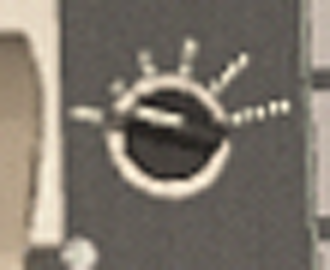

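View pics/side2.png

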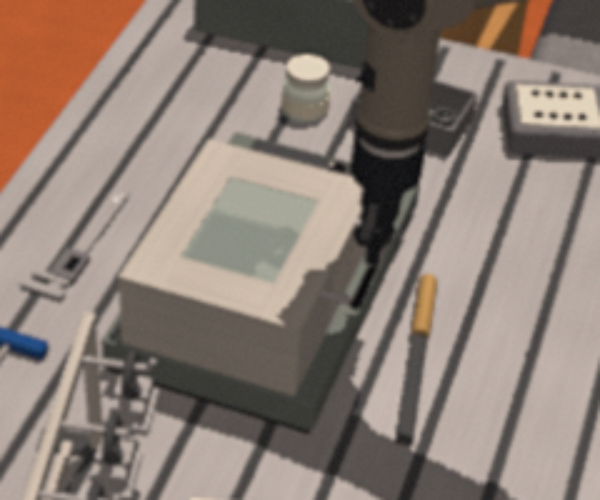

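Run:
```python
from m import *
c=np.cos(p[2]);s_=np.sin(p[2])
H=np.array(W(p,(p[3]-.135,.075,.155)))
for e in(.0625,-.0625):
    P=H+[-s_*e,c*e,0];print("pred",proj(P,"top").round(1),proj(P,"side").round(1))
for px in((145,592),(440,595)): r=o2r(px,.72,.08,.056);print("obs top",r.round(1),back(r,.155,"top").round(4))
for r in((395,211.5),(381,242)):print("obs side",back(r,.155,"side").round(4))
# hood front top corners in side: crop (747,108),(650,303)
for a in((747,108),(650,303),(412,235),(527,52)): print("hood side",back((280+(a[0]-385)/3.3,160+a[1]/3.3),.162,"side").round(4))
for q,_ in pts: print("hood pred",np.round(W(p,(q[0]+p[3],q[1]+.075,q[2]+.062)),4))
t=cv2.imread("pics/top0.png");cv2.imwrite("pics/h.png",cv2.resize(t[270:305,330:400],None,fx=8,fy=8,interpolation=cv2.INTER_CUBIC))
```

```text
pre [ 0.554 -0.138] yaw -0.93 px -0.009 res [ 0.1  0.4 -0.3 -1.1 -0.1  0.2  0.   0.5  0.3  0.4  0.3 -0.7]
dial [ 0.5219 -0.2675  0.089 ]
plate [ 0.5462 -0.0628  0.062 ]
hinge [ 0.6612 -0.0647  0.057 ]
handle [ 0.4112 -0.0606  0.155 ]
handle in ortho [[361.77112636 289.42736074]]
dial top centre in ortho px 710.5502163666831 381.39272344685173
rings [[0.5861 0.2118 0.188 ]
 [0.5694 0.2952 0.188 ]
 [0.5518 0.3801 0.188 ]]
bar mid [0.6216 0.3072 0.211 ]
pred [[340.8 289.4]] [[382.5 240.6]]
pred [[382.7 289.4]] [[395.9 211.9]]
obs top [338.4 289.4] [0.4123 0.0092 0.155 ]
obs top [384.6 289.2] [ 0.4109 -0.1291  0.155 ]
obs side [ 0.4132 -0.124   0.155 ]
obs side [0.4145 0.0085 0.155 ]
hood side [ 0.4488 -0.1898  0.162 ]
hood side [0.453  0.0705 0.162 ]
hood side [0.6598 0.0686 0.162 ]
hood side [ 0.6585 -0.1913  0.162 ]
hood pred [0.4533 0.0687 0.162 ]
hood pred [0.6633 0.0653 0.162 ]
hood pred [ 0.6591 -0.1947  0.162 ]
hood pred [ 0.4491 -0.1913  0.162 ]
```

View pics/h.png

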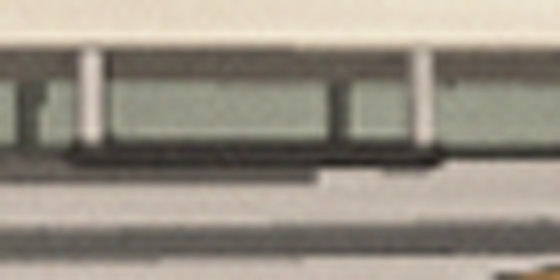

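Run:
```python
from h import *
H=HINGE+[-.2495,.004,.098]
robot.line_to(list(H+[0,0,.06]),down(PY),velocity=.15)
fingers.gripper_to(.38,40)
robot.line_to(list(H+[0,0,.06]),down(90+PY),velocity=.1)
print(robot.line_to(list(H),velocity=.06,f_stop=6)); st()
fingers.gripper_to(0,40); st()
```

```text
False
t 18.2 pos [ 0.4121 -0.0607  0.1554] rot [179.9   0.   89.1] gap 0.377 F [ 0.1  0.1 -0.1] j7 4.0
t 18.6 pos [ 0.4129 -0.0608  0.1556] rot [179.8   0.   89.1] gap 0.124 F [ 1.9 -0.6 -0.7] j7 4.0
```

```bash
cat >> h.py <<'E'
HC=np.array([.6625,-.0647,.057]);R0=.2685;A0=np.degrees(np.arctan2(98,250))
def hpos(deg,ex=0):
    a=np.radians(180-A0-deg); v=R0*np.cos(a); c,s=np.cos(np.radians(PY)),np.sin(np.radians(PY))
    return [HC[0]+c*v+ex,HC[1]+s*v,HC[2]+R0*np.sin(a)]
E
python3 - <<'E'
from h import *
fingers.gripper_to(0,30)
robot.pause(.1);st()
for d in np.arange(6,79,6.0):
    robot.line_to(hpos(d),down(90+PY),velocity=.12)
    F=np.array(robot.current_contact_force());print(d,F.round(1),np.round(robot.current_tool_pos(),3),round(robot.current_finger_gap(),3))
    if np.linalg.norm(F)>30: break
st()
E
```

```text
t 18.9 pos [ 0.4129 -0.0608  0.1556] rot [179.8   0.   89.1] gap 0.125 F [ 4.1 -0.1  0.5] j7 4.0
6.0 [ 3.  -0.9 -2.2] [ 0.424 -0.061  0.18 ] 0.121
12.0 [ 0.6 -1.5 -0.1] [ 0.437 -0.061  0.204] 0.125
18.0 [-3.8 -0.6  3.7] [ 0.454 -0.062  0.227] 0.122
24.0 [-7.1 -1.4  6.3] [ 0.472 -0.062  0.248] 0.127
30.0 [-9.3 -0.6  8.1] [ 0.492 -0.062  0.268] 0.127
36.0 [-9.3 -0.7 12.5] [ 0.515 -0.063  0.285] 0.121
42.0 [-8.3 -1.1 12.4] [ 0.541 -0.063  0.3  ] 0.119
48.0 [-4.9 -0.8 10.1] [ 0.568 -0.064  0.312] 0.121
54.0 [-1.9 -1.8  8.3] [ 0.596 -0.064  0.32 ] 0.125
60.0 [ 1.2 -2.4  6.7] [ 0.624 -0.065  0.325] 0.119
66.0 [ 0.9 -1.4  5.6] [ 0.653 -0.065  0.328] 0.126
72.0 [ 3.  -1.3  5. ] [ 0.681 -0.066  0.327] 0.121
78.0 [-7.9 -2.1  9.5] [ 0.704 -0.066  0.324] 0.123
t 23.9 pos [ 0.7038 -0.0663  0.3238] rot [-1.797e+02  1.000e-01  8.900e+01] gap 0.123 F [-7.9 -2.1  9.5] j7 1.0
```

Run:
```python
from h import *
fingers.gripper_to(.38); P=robot.current_tool_pos()
robot.line_to([P[0],P[1],.40],velocity=.2)
robot.move_to([.33,-.2,.42],down(89)); st()
for c in("top","side"):
    im=vision.grab_frame(c);cv2.imwrite(f"pics/{c}3.png",im[:,:,::-1])
    print(c,[(np.round(d["rect"],1).tolist(),round(d["p"],2)) for d in recognise("insert_hot",c)[:6]])
t=vision.grab_frame("top");ortho(t,"top",.43,.65,-.2,.08,.062,2.0,"pics/o2.png")
s=cv2.imread("pics/side3.png");a=cv2.imread("pics/o2.png")
b=cv2.resize(s[160:300,270:400],None,fx=1.8*1.0,fy=1.8,interpolation=cv2.INTER_CUBIC)
b=cv2.resize(s[170:280,290:400],(440,440),interpolation=cv2.INTER_CUBIC)[:, :240*440//440]
o=np.zeros((440,800,3),np.uint8);o[:,:560]=a[:440,:560];o[:,560:]=b[:,:240];cv2.imwrite("pics/o2.png",o)
```

```text
t 26.2 pos [ 0.3309 -0.1997  0.4198] rot [180.   -0.   89.1] gap 0.376 F [0.3 1.  0.3] j7 28.0
top [([366.8, 256.8, 20.0, 21.6], 0.77), ([242.8, 203.5, 53.5, 27.8], 0.23)]
side [([350.6, 226.8, 21.4, 32.4], 0.78), ([254.2, 231.0, 15.7, 9.6], 0.22)]
```

View pics/o2.png

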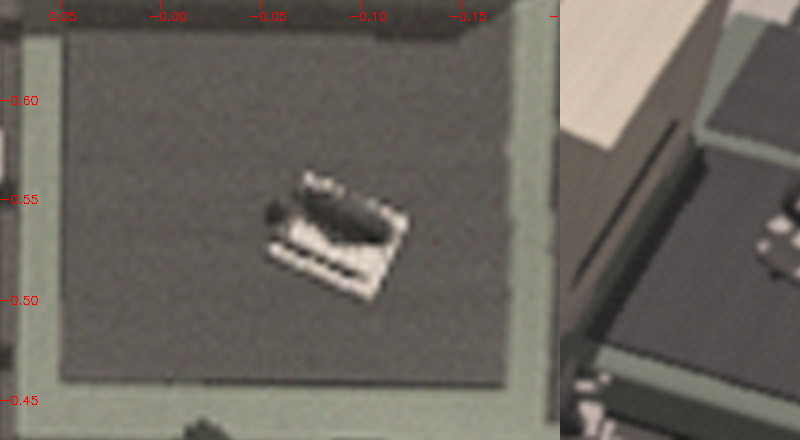

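```bash
cat >> h.py <<'E'
def tile_fit(im,lo=.016):
    x0,x1,y0,y1=.33,.55,.14,.37
    X,Y=np.meshgrid(np.arange(x1,x0,-.0005),np.arange(y1,y0,-.0005),indexing="ij")
    m=proj(np.c_[X.ravel(),Y.ravel(),np.full(X.size,lo)],"top").reshape(*X.shape,2).astype(np.float32)
    o=cv2.remap(im,m[...,0],m[...,1],cv2.INTER_LINEAR).astype(int)
    k=((o[...,0]-o[...,2]>22)&(o[...,0]>170)).astype(np.uint8)
    c=max(cv2.findContours(k,0,2)[0],key=cv2.contourArea);r=cv2.minAreaRect(c)
    return x1-r[0][1]*.0005,y1-r[0][0]*.0005,np.array(r[1])*.5,r[2]
E
python3 - <<'E'
from h import *
im=cv2.imread("pics/top3.png")[:,:,::-1]; print(tile_fit(im))
def o2(px,z): return back(proj([.65-px[1]/2000,.08-px[0]/2000,.062],"top")[0],z,"top").round(4)
print("foot",o2((338,234),.072),"ring",o2((343,218),.121))
print("plate edge",o2((62,383),.062),o2((505,388),.062))
for u,c in(([366.8,256.8],"top"),([350.6,226.8],"side")): print(c,back(u,.1,c).round(4))
E
```

```text
(0.4400000152587891, 0.25525001525878904, array([229.49996948, 219.99996948]), 0.0)
foot [ 0.5311 -0.0882  0.072 ] ring [ 0.5296 -0.0868  0.121 ]
plate edge [0.4585 0.049  0.062 ] [ 0.456  -0.1725  0.062 ]
top [ 0.5201 -0.0826  0.1   ]
side [ 0.5268 -0.0732  0.1   ]
```

Run:
```python
from h import *
P=np.array([.530,-.0875,.121])
fingers.gripper_to(.8,60)
robot.move_to(list(P+[0,0,.12]),down(-24))
print(robot.line_to(list(P),down(-24),velocity=.1,f_stop=8)); st()
fingers.gripper_to(0,60); st()
robot.line_to(list(P+[0,0,.03]),velocity=.08); st()
robot.line_to([P[0]-.03,P[1],.30],velocity=.2); st()
im=cv2.imread("pics/top3.png");hs=cv2.cvtColor(im,cv2.COLOR_BGR2HSV);print(hs[288,262],hs[330,262],hs[275,262],hs[300,230])
```

```text
False
t 30.3 pos [ 0.5307 -0.0875  0.1218] rot [-1.8e+02 -1.0e-01 -2.4e+01] gap 0.799 F [ 1.  -0.2  0.7] j7 -111.0
t 30.6 pos [ 0.5304 -0.0882  0.1221] rot [ 1.8e+02 -1.0e-01 -2.4e+01] gap 0.565 F [-1.9 -0.9  5.9] j7 -111.0
t 31.2 pos [ 0.5295 -0.0873  0.1504] rot [ 1.8e+02  1.0e-01 -2.4e+01] gap 0.562 F [-0.5  0.4 -6.5] j7 -110.0
t 32.1 pos [ 0.4992 -0.0874  0.2984] rot [180.    0.2 -24. ] gap 0.564 F [-0.2  0.2 -5.3] j7 -108.0
[ 23  55 233] [ 11  34 203] [ 24  52 234] [15 34 91]
```

Run:
```python
import re
s=open("h.py").read()
s=s.replace("cv2.INTER_LINEAR).astype(int)","cv2.INTER_LINEAR)").replace("k=((o[...,0]-o[...,2]>22)&(o[...,0]>170)).astype(np.uint8)","hs=cv2.cvtColor(o,cv2.COLOR_RGB2HSV);k=((hs[...,0]>17)&(hs[...,0]<35)&(hs[...,2]>200)).astype(np.uint8);k=cv2.morphologyEx(k,cv2.MORPH_OPEN,np.ones((9,9)))")
open("h.py","w").write(s)
from h import *
im=cv2.imread("pics/top3.png")[:,:,::-1]; print(tile_fit(im)); print(tile_fit(cv2.imread("pics/top0.png")[:,:,::-1]))
q=robot.inverse_kinematics([.437,.256,.2],down(15));print(np.round(q)); q=robot.inverse_kinematics([.437,.256,.2],down(-75));print(q)
```

```text
(0.43750494384765626, 0.26100286865234373, array([142.18081665, 143.22201538]), 73.8797836303711)
(0.4379586639404297, 0.2605607986450195, array([141.94888306, 142.27774048]), 73.75711822509766)
[  -7.   17.  -31.   97.   10.   68. -116.]
[ 13.22825176  25.98822844 -61.54943365  96.34007436  23.87727277
  72.13719692 141.57697191]
```

Run:
```python
from h import *
T=np.array([.4377,.2608])
robot.move_to([T[0],T[1],.20],down(16)); st()
robot.line_to([T[0],T[1],.095],velocity=.12)
print(robot.line_to([T[0],T[1],.070],velocity=.03,f_stop=3)); st()
fingers.gripper_to(.8); robot.line_to([T[0],T[1],.18],velocity=.15); st()
robot.move_to([.40,.10,.42],down(16))
c=vision.grab_frame("top");cv2.imwrite("pics/top4.png",c[:,:,::-1])
ortho(c,"top",.36,.66,.08,.48,.03,2,"pics/o4.png")
```

```text
t 33.5 pos [0.4396 0.2584 0.2002] rot [ 1.799e+02 -1.000e-01  1.570e+01] gap 0.563 F [-0.5  0.1 -4.8] j7 -116.0
True
t 35.1 pos [0.4376 0.2606 0.0761] rot [180.   0.  16.] gap 0.562 F [ 0.3 -0.7  3.7] j7 -120.0
t 36.3 pos [0.4371 0.2602 0.1791] rot [179.9   0.4  16. ] gap 0.8 F [-0.2  0.1 -0.6] j7 -116.0
```

View pics/o4.png

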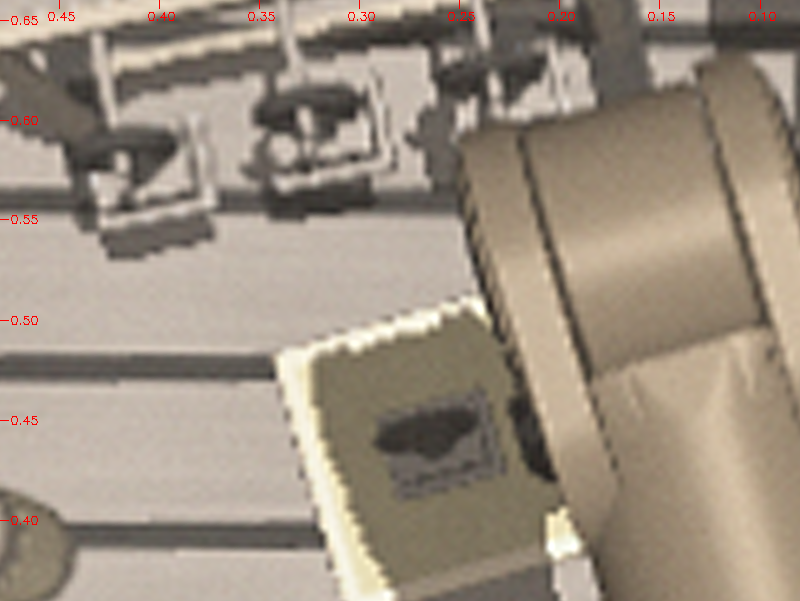

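```bash
cat >> h.py <<'E'
XR=np.array([np.cos(np.radians(RY)),np.sin(np.radians(RY)),0])
def fetch(i,yoff,xp=.547):
    P=RINGS[i]
    fingers.gripper_to(.75,60)
    robot.move_to(list(P+[0,0,.10]),down(RY))
    print("hit",robot.line_to(list(P),down(RY),velocity=.1,f_stop=8)); st()
    fingers.gripper_to(0,60); st()
    P=np.array(robot.current_tool_pos())
    robot.line_to(list(P+[0,0,.0165]),velocity=.05); st()
    if not robot.line_to(list(P+[0,0,.0165]-.07*XR),velocity=.1,f_stop=8):
        robot.line_to(list(P+[0,0,.12]-.075*XR),velocity=.2); st(); return True
    st(); return False
def place(yoff,xp=.547):
    y=PLATE[1]+yoff; yaw=90+PY
    robot.move_to([xp,y,.27],down(yaw))
    robot.line_to([xp,y,.140],down(yaw),velocity=.15); st()
    print("touch",robot.line_to([xp,y,.112],velocity=.03,f_stop=3)); st()
    fingers.gripper_to(.8); robot.line_to([xp,y,.24],velocity=.15); st()
E
python3 - <<'E'
from h import *
if fetch(0,0): place(-.070)
E
```

```text
hit False
t 39.8 pos [0.5866 0.2121 0.189 ] rot [-1.80e+02 -1.00e-01  1.16e+01] gap 0.751 F [-0.1  0.1  0.4] j7 -115.0
t 40.1 pos [0.5871 0.2123 0.1895] rot [-180.    -0.2   11.6] gap 0.567 F [0.6 0.1 3.1] j7 -115.0
t 40.6 pos [0.5869 0.2121 0.2056] rot [1.80e+02 1.00e-01 1.16e+01] gap 0.56 F [-0.4 -0.7 -4.9] j7 -115.0
t 42.1 pos [0.5135 0.1969 0.3084] rot [1.80e+02 1.00e-01 1.16e+01] gap 0.565 F [-1.  -0.1 -4.7] j7 -113.0
t 44.8 pos [ 0.5481 -0.1326  0.1412] rot [179.9   0.   89.1] gap 0.561 F [ 0.9  0.3 -4.2] j7 -10.0
touch True
t 45.4 pos [ 0.547  -0.1328  0.1228] rot [-180.     0.    89.1] gap 0.557 F [0.7 0.  4.7] j7 -11.0
t 46.7 pos [ 0.5463 -0.1329  0.239 ] rot [-179.6   -0.    89.1] gap 0.801 F [ 0.1  0.7 -0.7] j7 -7.0
```

Clean; take the other two and look.

Run:
```python
from h import *
robot.line_to([.5,-.1,.32],velocity=.25); 
ok=fetch(1,0)
if ok:
    place(0); robot.line_to([.5,-.03,.32],velocity=.25)
    if fetch(2,0): place(.070); robot.line_to([.45,.0,.34],velocity=.25); robot.move_to([.33,-.25,.42],down(89))
c=vision.grab_frame("top");cv2.imwrite("pics/top5.png",c[:,:,::-1]);cv2.imwrite("pics/top5c.png",cv2.resize(c[170:340,130:480,::-1],None,fx=2.2,fy=2.2,interpolation=cv2.INTER_CUBIC))
```

```text
hit False
t 50.4 pos [0.5698 0.2957 0.189 ] rot [-1.80e+02 -1.00e-01  1.16e+01] gap 0.751 F [-0.2  0.7  0.5] j7 -123.0
t 50.7 pos [0.5703 0.2956 0.1895] rot [-180.    -0.2   11.6] gap 0.566 F [ 0.  -1.2  4.3] j7 -123.0
t 51.2 pos [0.5701 0.2956 0.2057] rot [180.    0.   11.6] gap 0.561 F [-0.7 -0.7 -3.9] j7 -123.0
t 52.7 pos [0.4968 0.2801 0.3083] rot [1.80e+02 1.00e-01 1.16e+01] gap 0.565 F [-0.  -0.9 -4.8] j7 -123.0
t 55.4 pos [ 0.548  -0.0625  0.1411] rot [179.9  -0.   89.1] gap 0.562 F [ 0.6  0.4 -3.1] j7 -18.0
touch True
t 56.0 pos [ 0.547  -0.0628  0.1228] rot [-180.    -0.    89.1] gap 0.563 F [-0.  -0.8  3. ] j7 -19.0
t 57.3 pos [ 0.5463 -0.063   0.239 ] rot [-179.7    0.    89.1] gap 0.796 F [-0.2 -0.1 -0.1] j7 -14.0
hit False
t 60.9 pos [0.5521 0.3806 0.189 ] rot [-1.799e+02 -1.000e-01  1.160e+01] gap 0.748 F [-0.5 -0.5 -0.4] j7 -130.0
t 61.2 pos [0.5522 0.3811 0.1894] rot [-1.799e+02 -1.000e-01  1.160e+01] gap 0.561 F [0.8 1.4 2.8] j7 -130.0
t 61.7 pos [0.5522 0.381  0.2057] rot [180.    0.   11.6] gap 0.564 F [ 0.8  0.6 -3.7] j7 -130.0
t 63.2 pos [0.4788 0.3656 0.3082] rot [1.799e+02 1.000e-01 1.160e+01] gap 0.56 F [-0.1 -0.2 -3.5] j7 -131.0
t 65.9 pos [0.548  0.0077 0.1411] rot [179.9  -0.   89.1] gap 0.562 F [ 0.1 -1.  -3.7] j7 -27.0
touch True
t 66.5 pos [0.5469 0.0075 0.1224] rot [-180.    -0.    89.1] gap 0.565 F [-0.5  1.6  3.9] j7 -28.0
t 67.8 pos [0.5464 0.0069 0.239 ] rot [-179.7    0.    89. ] gap 0.799 F [-0.6  0.   0.2] j7 -23.0
```

View pics/top5c.png

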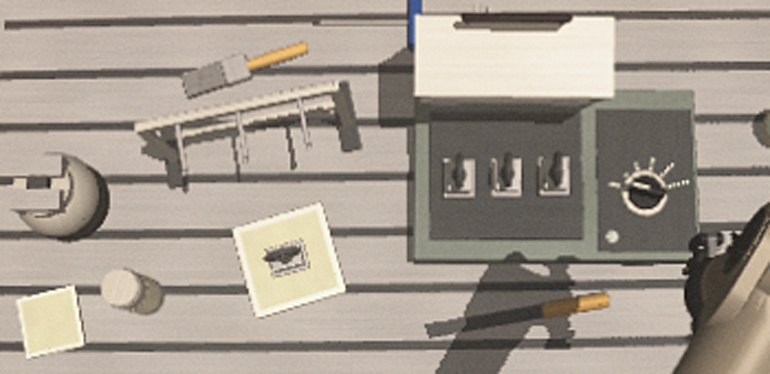

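Run:
```python
from h import *
T=np.array([.7038,-.0663,.3238])
fingers.gripper_to(.38,30)
robot.move_to([.62,-.0655,.42],down(89)); robot.line_to(list(T+[0,0,.08]),down(90+PY),velocity=.2)
print(robot.line_to(list(T),velocity=.06,f_stop=6)); st()
fingers.gripper_to(0,30); st()
for d in list(np.arange(72,5,-6.0))+[4,2,1,0,-.5]:
    hit=robot.line_to(hpos(d),down(90+PY),velocity=.1 if d>10 else .03,f_stop=None if d>3 else 12)
    F=np.array(robot.current_contact_force());print(d,hit,F.round(1),np.round(robot.current_tool_pos(),4),round(robot.current_finger_gap(),3))
    if hit or np.linalg.norm(F)>30: break
st()
```

```text
False
t 73.5 pos [ 0.7039 -0.0661  0.3243] rot [180.   -0.   89.1] gap 0.384 F [ 1.4  0.3 -0.6] j7 -14.0
t 73.8 pos [ 0.7037 -0.0661  0.3242] rot [180.   -0.   89.1] gap 0.129 F [-0.2  0.5  1.7] j7 -14.0
72.0 False [-1.  -2.7  7.5] [ 0.6787 -0.0656  0.3271] 0.129
66.0 False [-1.5 -1.8 10.2] [ 0.6506 -0.065   0.3271] 0.129
60.0 False [-2.  -1.4  9.7] [ 0.6222 -0.0644  0.324 ] 0.127
54.0 False [-3.  -1.1  8.5] [ 0.5942 -0.0638  0.3176] 0.125
48.0 False [-3.6 -1.1  6. ] [ 0.567  -0.0633  0.3081] 0.131
42.0 False [-2.3 -0.4  2.3] [ 0.5414 -0.0628  0.2962] 0.125
36.0 False [-0.8  0.6 -1. ] [ 0.5172 -0.0623  0.2824] 0.122
30.0 False [ 1.2  0.9 -5.3] [ 0.4948 -0.0619  0.2661] 0.125
24.0 False [ 4.4  1.  -8.1] [ 0.4743 -0.0614  0.2477] 0.13
18.0 False [ 4.2  0.6 -9.1] [ 0.4552 -0.0611  0.227 ] 0.125
12.0 False [ 5.1  1.9 -8.4] [ 0.4386 -0.0607  0.2043] 0.125
6.0 False [ 5.   1.7 -1.5] [ 0.4244 -0.0605  0.1804] 0.131
4 False [ 6.1  2.1 -4.7] [ 0.4199 -0.0604  0.1715] 0.128
2 False [ 5.6  3.5 -3.2] [ 0.4159 -0.0604  0.1629] 0.129
1 False [ 6.2  4.4 -3.9] [ 0.4141 -0.0603  0.1584] 0.129
0 True [-0.3  0.2  4.5] [ 0.413  -0.0603  0.1553] 0.128
t 81.1 pos [ 0.413  -0.0603  0.1553] rot [179.9  -0.   89.1] gap 0.128 F [-0.3  0.2  4.5] j7 -14.0
```

Run:
```python
from h import *
robot.line_to([.413,-.0603,.1545],velocity=.03,f_stop=8); st()
fingers.gripper_to(.38,40); robot.line_to([.413,-.0603,.30],velocity=.15)
robot.move_to(list(DIAL+[0,0,.18]),down(74)); robot.line_to(list(DIAL+[0,0,.06]),velocity=.2)
print(robot.line_to(list(DIAL),down(74),velocity=.08,f_stop=8)); st()
fingers.gripper_to(0,40); st()
for y in range(64,-47,-10):
    robot.line_to(list(DIAL),down(y),velocity=.05); print(y,np.round(robot.current_torque(),2),np.round(robot.current_contact_force(),1),np.round(robot.current_eef_rot()[2],1))
st()
fingers.gripper_to(.4); robot.line_to(list(DIAL+[0,0,.2]),velocity=.2); st()
robot.move_to([.33,-.25,.42],down(0)); st()
c=vision.grab_frame("top");s=vision.grab_frame("side")
a=cv2.resize(c[225:300,230:460,::-1],None,fx=3.4,fy=3.4,interpolation=cv2.INTER_CUBIC);b=cv2.resize(s[150:300,230:460,::-1],None,fx=2.2,fy=2.2,interpolation=cv2.INTER_CUBIC)
o=np.zeros((a.shape[0]+b.shape[0],a.shape[1],3),np.uint8);o[:a.shape[0]]=a;o[a.shape[0]:,:b.shape[1]]=b;cv2.imwrite("pics/f.png",o);print(o.shape)
```

```text
t 81.3 pos [ 0.413  -0.0603  0.1553] rot [179.6  -0.2  89.1] gap 0.125 F [-0.5  0.7  5.3] j7 -14.0
False
t 85.3 pos [ 0.5224 -0.2674  0.0894] rot [179.9  -0.   74. ] gap 0.38 F [ 0.4 -0.3 -0. ] j7 -22.0
t 85.6 pos [ 0.5237 -0.2679  0.0901] rot [179.7  -0.   74. ] gap 0.154 F [ 4.  -0.7 -0.1] j7 -22.0
64 [-0.5  -1.03  0.69] [ 5.2 -1.   0.1] 64.3
54 [-0.5  -1.16  1.15] [ 5.1 -0.3  1.2] 54.5
44 [-0.16 -1.16  0.02] [5.2 0.  2.3] 44.1
34 [-0.58 -1.24  0.71] [ 5.9 -1.   0.9] 34.4
24 [-0.   -1.32 -0.15] [ 5.3 -1.8  1.5] 24.1
14 [-0.27 -1.31 -0.01] [ 6.  -1.4  1.8] 14.1
4 [-0.63 -1.17  0.75] [ 6.2 -1.8  2. ] 4.4
-6 [-0.16 -1.21 -0.08] [ 5.3 -2.   2.3] -5.9
-16 [-0.27 -1.09 -0.01] [ 5.4 -1.4  3.3] -15.9
-26 [-0.63 -1.07  0.63] [ 5.  -0.9  3. ] -25.6
-36 [-0.17 -1.16 -0.02] [ 5.3 -1.2  4.2] -35.9
-46 [-0.28 -1.14  0.04] [ 4.6 -1.2  4.2] -45.8
t 89.5 pos [ 0.5239 -0.2679  0.0904] rot [-179.8   -0.2  -45.8] gap 0.154 F [ 4.6 -1.2  4.2] j7 -128.0
t 91.0 pos [ 0.5211 -0.2674  0.2876] rot [ 1.799e+02  1.000e-01 -4.600e+01] gap 0.401 F [-0.5  0.8 -0.4] j7 -122.0
t 92.0 pos [ 0.3299 -0.2502  0.4193] rot [-179.9    0.    -0. ] gap 0.396 F [-0.9 -0.4 -0.7] j7 -56.0
(585, 782, 3)
```

View pics/f.png

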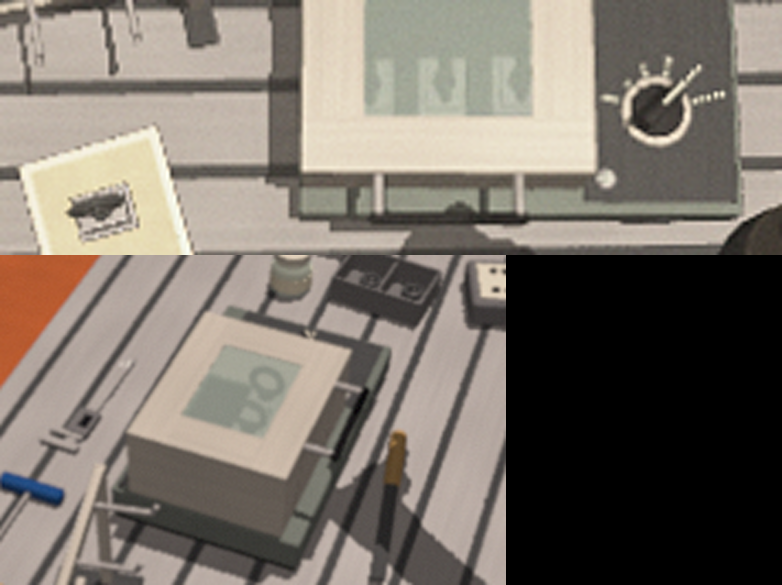

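```bash
python3 -c "
from station import workorder
print(workorder.close_job())"
```

```text
the job is handed in; nothing more can be done
None
```

The changeover is done and handed in at about 92 s: the warm insert stands mid-tile, all three cold inserts stand upright on the plate, the hood is shut and the dial is on four dots. This was confirmed in the last camera pictures; no verdict came back.

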